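Release a collimator head's transport lock and set its end cap

TASK

Set up the collimator head after shipping: first slide its red transport lock away from the knurled cap, fully home against its end stop, and leave it there. Then screw the dark knurled end cap down clockwise until it bottoms out, pause a moment, and back it off a quarter turn. Finish while still holding the cap firmly and still in the gripper at that setting (do not let go), with everything else on the bench left where it is.

Things in the scene. Friction and masses are not known exactly. Their poses are not given: they have to be found in the camera images.
- head: collimator head: silver box 80 (x) x 200 (y) x 45 mm (z) bolted to the 12 mm thick black breadboard; it does not move. Origin at the centre of its underside; z up, y along its length. The cap stands near its +y end, the transport lock near its -y end. A yellow index line on its top, on the cap's -x side, meets the white line on the cap's top when the cap is bottomed out.
- cap (a joint): turn of the cap in rad. Grows as the cap is turned clockwise seen from above (tightening; it goes down 5 mm per turn); 4.0 is bottomed out on a hard stop, 0 the loosest it can go. It starts 2.1 to 3.6 rad short of the bottom. It turns stiffly (0.06 N m) and stays where it is left.
- cap_grip (a point): point on the vertical axis of the cap at the height to grip, 20 mm above its lower edge. Round dark-grey knurled end cap 42 mm across, 32 mm high, started on its thread on an upright tube at (0, +60 mm) of the head; grip it at any yaw. Bottomed out, this point is 34 mm above the head's top face. Under the cap is only a shoulder 39 mm across, 14 mm high. White radial line on its top.
- lock (a joint): slide of the transport lock in m: 0 is locked (red dot, nearer the cap), 0.040 is fully home on its end stop (green dot); it grows along the head's -y, away from the cap. Sliding friction about 2 N, stays where it is left.
- lock_grip (a point): point in the red upright grip of the transport lock: the grip is 14 mm along the head's x (pinch it across this), 20 mm along the head's y (the slide direction), 36 mm high; the point is on its centre line, 13 mm below its top, 25 mm above the head's top face. At lock = 0 it stands at (0, -30 mm) in the head's frame, when home at (0, -70 mm).
- modulator: blue modulator box 70 x 120 x 42 mm (z) with brass end connectors, bolted to the breadboard beside the head; head and box may stand either way round (left or right). Origin at the centre of its underside. Does not move.
- retainer: loose bystander: bare aluminium knurled ring, 42 mm across, 22 mm high, lying flat on the breadboard between the two bolted-down units; origin at the centre of its underside. Not the cap to be turned.
- terminator: loose bystander: small brass plug, 18 mm across, 36 mm high, upright on the breadboard; origin at the centre of its underside
- lens_mount: loose bystander: lens mount with a round glass in an upright aluminium plate, 30 x 45 mm foot, 60 mm high, at the far edge of the breadboard; origin at the centre of its underside
- adhesive: loose bystander: small amber bottle with white cap, 28 mm across, 65 mm high, upright at the far edge of the breadboard; origin at the centre of its underside
- driver: loose bystander: orange-handled screwdriver, 160 mm long, lying on the table at the left
- tape: loose bystander: black roll of tape, 90 mm across, 18 mm high, lying flat on the table at the right; origin at the centre of its underside
- puck: loose bystander: dark grey sensor disc, 48 mm across, 14 mm high, on the table at the right; origin at the centre of its underside

How it is judged:
By the outcome, as a careful person would: the job done as asked, in the order asked, and still so for the second after the job is handed in, while the arm keeps its last pose, push and grip.
It also fails if it takes over 61 s, if anything falls off the work surface, if the arm or the gripper's body presses on something with over 40 N, if the wrist force passes 120 N, or if a joint passes its speed limit or range.

ROBOT

A 6-joint arm with a two-finger parallel gripper is mounted at the origin on the work surface. World frame = base frame: x ahead of the robot, y to its left, z up, the work surface at z = 0. Lengths are in m, angles in rad, forces in N, time in s.
With the tool pointing down it reaches from about 0.225 to 0.875 m from the base axis. Payload 3.4 kg.
Tool frame: the origin (TCP) lies at the very end of the fingers, on their centre line; the grasp point (between the pads) lies 19 mm behind it (manip.grasp_offset is the distance from the TCP to the grasp point, in m); x points along the fingers, y is the direction in which the jaws open and shut, and the axes are right-handed (so a half turn about x gives the same grasp; the last joint's range is limited). The gripper opens to 85 mm and grips with 20 to 120 N. Pads are 22 mm wide; open, the fingers measure 114 mm over their backs; the gripper's body (76 mm by 85 mm) begins 54 mm behind the grasp point. The pads swing forward as they close: fully open they stand 13 mm farther back than shut.
Start: joints at [-1.229, 0.276, 1.505, -0, 1.361, -0.121], TCP at [0.257, -0.515, 0.231] pointing down, gripper open.
Joint ranges: [-2.89, 2.89], [-0.75, 2.08], [0.22, 2.7], [-1.18, 4.32], [0.11, 2.71], [-2.7, 2.7]. Speed limits (rad/s): [2.57, 2.57, 3.14, 3.14, 3.14, 3.14].

INTERFACE

Orientations are given as a unit quaternion [w, x, y, z].
In Python, from rig import manip gives the robot as it stands.
- The arm moves only by the tool step_arm, never from a script. Its argument "increments" is a list of rows, each an object with "grip": the opening, from 0 (shut) to 1 (fully open); "delta_pos": the shift along the world's x, y, z in m, a list of three; "twist": the turn about the world's z in degrees. A call has 1 to 10 rows; each row shifts and turns the commanded pose from where the row before left it; what a row does not reach is not made up. A row lasts 1/12 s, in which the tool goes at most 41.7 mm and 7.16 degrees, less where a joint would pass 70% of its speed; a pose out of reach is approached as far as the arm can. A call with a gripper value outside its range is refused whole. The fingers move at their own pace and stop on an object; "force" is the grip in N (left out, the last holds). Time passes only in rows, so rows that do not move let the fingers close. It gives the time, the measured TCP pose, the force and the opening at its end, in the units of the state.
- manip.get_state(): the state, without advancing time (a new reading comes with each control period).
- manip.get_image(name): name is "scene" or "top" or "wrist"; returns a dict with "img" (480x640x3 uint8, red, green, blue), "fx", "fy", "cx", "cy" (pixels), "rvec" (rotation vector, rad) and "tvec" (3), from world to camera coordinates, as OpenCV has them; the wrist camera has in their place "mount" (4x4, takes a point from camera to tool coordinates, whose origin is the TCP and whose axes are the tool frame's). Camera axes: x right, y down, z forward; pixel columns grow to the right and rows downward; lengths in m; the calibration is good to about 2 mm. A picture is of the moment at which its call begins: read the wrist's pose just before it. There is no depth.
- manip.sign_off(): hands the job in, once; it reports no verdict.
The state is a dict: "clock": time; "qpos": joint angles; "qd": joint speeds; "effort": joint torques, N m; "position": TCP position; "ee_rot": TCP orientation; "contact_force": force on the tool from outside, world axes, zero at the start; "moment": the same for the moment, N m; "width": finger opening in m.
Only numpy, scipy, OpenCV 4.12 (cv2) and the standard library are available. Lean on these libraries where they do the work, as an engineer would, in place of code of your own. Each camera call takes 0.05 s, during which the arm holds its last target. There are 200 camera calls.

## Working session

There is one attempt and no reset: what is moved stays moved. The work goes in short steps, Python scripts to look and compute and a tool call to move; the robot and the scene stay as the last step left them, time stands still between calls to the robot, and variables do not carry over. Pictures are saved under pics/ and viewed, about 8 in all and at most 12, crops included, and the job is handed in when it is done.

Besides the shell and the picture viewer there is one more tool, called after ">>>" as name(argument=value, ...), one argument or row to a line, values as JSON. step_arm: Moves the arm, as the interface text tells. Its arguments: {"type":"object","properties":{"increments":{"type":"array"},"force":{"type":"number"}},"required":["increments"]}

```bash
mkdir -p pics; cat > h.py <<'E'
import numpy as np, cv2
from rig import manip
def cam(name):
    st=manip.get_state(); d=manip.get_image(name); K=np.array([[d['fx'],0,d['cx']],[0,d['fy'],d['cy']],[0,0,1]])
    if 'mount' in d:
        w,x,y,z=st['ee_rot']; from scipy.spatial.transform import Rotation as R
        T=np.eye(4);T[:3,:3]=R.from_quat([x,y,z,w]).as_matrix();T[:3,3]=st['position']
        M=T@np.array(d['mount']); Rc=M[:3,:3]; c=M[:3,3]
    else:
        Rw=cv2.Rodrigues(np.array(d['rvec'],float))[0]; Rc=Rw.T; c=-Rw.T@np.array(d['tvec'],float)
    return d['img'],K,Rc,c
def onplane(C,u,v,z):
    _,K,Rc,c=C; r=Rc@np.linalg.inv(K)@np.array([u,v,1.]); return c+r*(z-c[2])/r[2]
def save(img,n,s=1.0):
    cv2.imwrite('pics/'+n,cv2.resize(img[:,:,::-1],None,fx=s,fy=s,interpolation=cv2.INTER_CUBIC))
E
python3 - <<'E'
from h import *
import pickle
C={n:cam(n) for n in('top','scene')}
pickle.dump(C,open('c0.pkl','wb'))
for n in C: save(C[n][0],n+'0.png'); print(n,C[n][3],C[n][1][0,0])
print(manip.get_state())
E
```

```text
top [ 4.79521953e-01 -1.38556910e-03  1.39988513e+00] 537.0312981331542
scene [1.34965796 0.38474653 0.75577791] 467.8607100856034
{'clock': 0.1, 'qpos': array([-1.22899003e+00,  2.76510026e-01,  1.50600322e+00, -1.21957624e-05,
        1.36068297e+00, -1.20975088e-01]), 'qd': array([-0.00077133, -0.00090934, -0.0028731 ,  0.00049179,  0.00048888,
       -0.00143652]), 'effort': array([ 7.87981025e-04, -4.17697299e+01, -2.46405619e+01, -3.15589814e-04,
        5.81047585e-03,  1.58829067e-05]), 'position': array([ 0.25654931, -0.51407488,  0.23053991]), 'ee_rot': array([-0.16159957, -0.68819417, -0.16272563,  0.68832749]), 'contact_force': array([ 0.62201848, -0.31920894,  0.15837216]), 'moment': array([-0.0078232 ,  0.02793028, -0.02458389]), 'width': 0.0852475018253698}
```

View pics/top0.png

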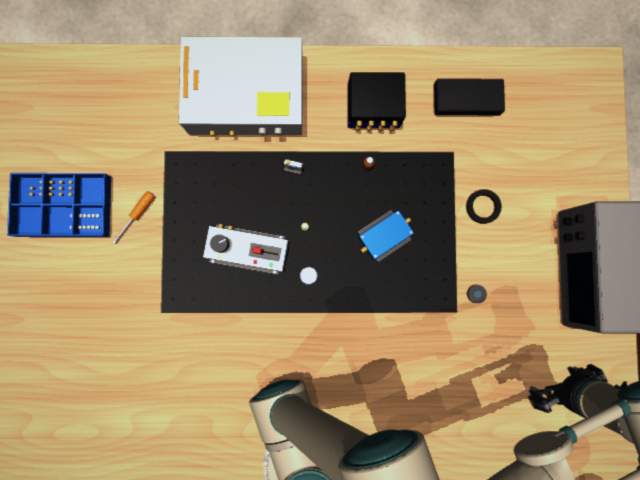

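View pics/scene0.png

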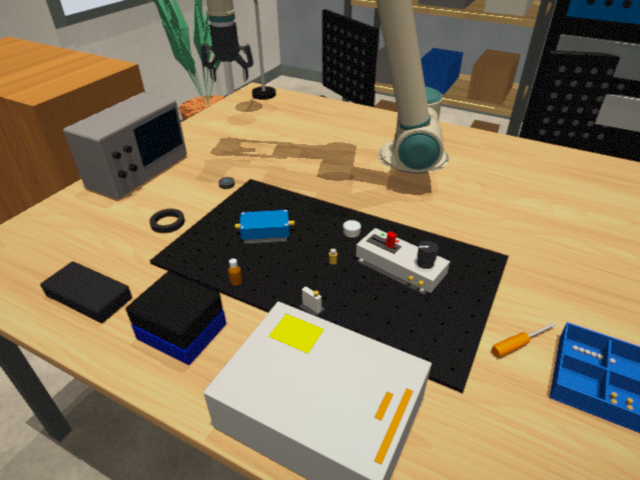

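The top view shows the head at about (246,249), the cap at (220,243), the red lock at (257,251), the retainer at (309,275) and the modulator at (386,236). In the scene view the cap is at (427,252) and the lock at (392,240). Next I'll measure.

```bash
python3 - <<'E'
from h import *
import pickle
C=pickle.load(open('c0.pkl','rb'))['top']; im=C[0]
x0,y0=190,210; crop=im[y0:290,x0:300]
hsv=cv2.cvtColor(crop,cv2.COLOR_RGB2HSV)
H,S,V=cv2.split(hsv)
def blobs(m,mina):
    n,l,s,c=cv2.connectedComponentsWithStats(m.astype(np.uint8)); return [(c[i]+[x0,y0],s[i,4]) for i in range(1,n) if s[i,4]>=mina]
red=((H<8)|(H>172))&(S>150)&(V>100)
for c,a in blobs(red,3): print('red',c,a,onplane(C,*c,.095),onplane(C,*c,.057))
for c,a in blobs((H>40)&(H<85)&(S>90)&(V>80),3): print('green',c,a,onplane(C,*c,.057))
sil=((S<40)&(V>140)).astype(np.uint8)
sil=cv2.morphologyEx(sil,cv2.MORPH_CLOSE,np.ones((3,3)))
cs=cv2.findContours(sil,cv2.RETR_EXTERNAL,cv2.CHAIN_APPROX_NONE)[0]
k=max(cs,key=cv2.contourArea); r=cv2.minAreaRect(k); b=cv2.boxPoints(r)+[x0,y0]
P=np.array([onplane(C,*p,.057) for p in b]); print(P,P.mean(0)); print(np.linalg.norm(np.diff(P,axis=0),axis=1))
for c,a in blobs((V<90)&(S<80),60): print('dark',c,a,onplane(C,*c,.102))
save(crop,'crop0.png',6)
E
```

```text
red [256.42 249.84] 50 [0.53957324 0.12839483 0.095     ] [0.54132201 0.13217421 0.057     ]
red [254.5 261.5] 4 [0.51130749 0.13279125 0.095     ] [0.51223313 0.13669866 0.057     ]
green [270.71428571 264.        ] 7 [0.50600811 0.09627575 0.057     ]
[[0.51536732 0.26708217 0.057     ]
 [0.60855744 0.25214916 0.057     ]
 [0.5734389  0.05389799 0.057     ]
 [0.48044182 0.06996113 0.057     ]] [0.54445137 0.16077261 0.057     ]
[0.09437898 0.20133762 0.09437415]
dark [244.14372505 250.00468669] 5761 [0.53884318 0.15727495 0.102     ]
dark [220.25316456 244.12025316] 158 [0.55303391 0.21498362 0.102     ]
```

View pics/crop0.png

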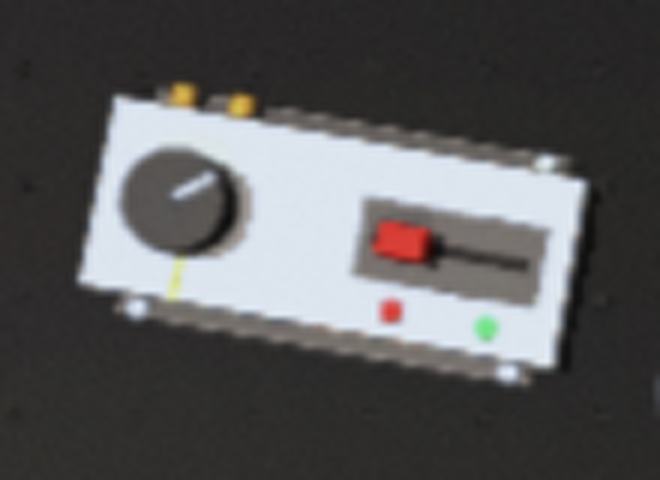

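The yellow line is on the head's world -x side, at crop (175,280). The cap's white line points up and right, so about 133° of tightening remains. The head's yaw is about -9.8°. I'll move above the lock.

>>> step_arm(
  increments=[
    {"grip": 1, "delta_pos": [0.014, 0.032, 0], "twist": 2.7},
    {"grip": 1, "delta_pos": [0.014, 0.032, 0], "twist": 2.7},
    {"grip": 1, "delta_pos": [0.014, 0.032, 0], "twist": 2.7},
    {"grip": 1, "delta_pos": [0.014, 0.032, 0], "twist": 2.7},
    {"grip": 1, "delta_pos": [0.014, 0.032, 0], "twist": 2.7},
    {"grip": 1, "delta_pos": [0.014, 0.032, 0], "twist": 2.7},
    {"grip": 1, "delta_pos": [0.014, 0.032, 0], "twist": 2.7},
    {"grip": 1, "delta_pos": [0.014, 0.032, 0], "twist": 2.7},
    {"grip": 1, "delta_pos": [0.014, 0.032, 0], "twist": 2.7},
    {"grip": 1, "delta_pos": [0.014, 0.032, 0], "twist": 2.7},
  ],
)

```text
clock: 0.93
position: [0.3968, -0.1927, 0.2311]
ee_rot: [-0.319, -0.631, -0.319, 0.631]
contact_force: [0.4, -0.7, -0.1]
width: 0.0851
```

>>> step_arm(
  increments=[
    {"grip": 1, "delta_pos": [0.014, 0.032, 0], "twist": 2.7},
    {"grip": 1, "delta_pos": [0.014, 0.032, 0], "twist": 2.7},
    {"grip": 1, "delta_pos": [0.014, 0.032, 0], "twist": 2.7},
    {"grip": 1, "delta_pos": [0.014, 0.032, 0], "twist": 2.7},
    {"grip": 1, "delta_pos": [0.014, 0.032, 0], "twist": 2.7},
    {"grip": 1, "delta_pos": [0.014, 0.032, 0], "twist": 2.7},
    {"grip": 1, "delta_pos": [0.014, 0.032, 0], "twist": 2.7},
    {"grip": 1, "delta_pos": [0.014, 0.032, 0], "twist": 2.7},
    {"grip": 1, "delta_pos": [0.014, 0.032, 0], "twist": 2.7},
    {"grip": 1, "delta_pos": [0.014, 0.032, 0], "twist": 2.7},
  ],
)

```text
clock: 1.77
position: [0.5368, 0.1272, 0.2309]
ee_rot: [-0.458, -0.539, -0.458, 0.539]
contact_force: [0.4, -1.1, -0.2]
width: 0.0855
```

>>> step_arm(
  increments=[
    {"grip": 1, "delta_pos": [0, 0, 0], "twist": 0},
    {"grip": 1, "delta_pos": [0, 0, 0], "twist": 0},
    {"grip": 1, "delta_pos": [0, 0, 0], "twist": 0},
  ],
)

```text
clock: 2.02
position: [0.5361, 0.1252, 0.2307]
ee_rot: [-0.457, -0.539, -0.457, 0.54]
contact_force: [-0.3, -0.3, -0.4]
width: 0.0854
```

```bash
python3 - <<'E'
from h import *
import pickle
s=manip.get_state(); print(s['clock'],s['position'],s['ee_rot'],s['qpos'],manip.grasp_offset)
C=cam('wrist');pickle.dump(C,open('c1.pkl','wb')); save(C[0],'w1.png'); print(C[3],C[2])
E
```

```text
2.0167 [0.53607119 0.12517882 0.23070114] [-0.45691657 -0.53886854 -0.45718542  0.5402124 ] [ 1.03501662e-01  2.40384503e-01  1.55633341e+00 -7.77534146e-04
  1.34665857e+00  2.68841857e-01] 0.0187
[0.54888436 0.20128701 0.37345603] [[ 0.9862332  -0.15710293 -0.05160183]
 [-0.16534229 -0.94150571 -0.29364761]
 [-0.00245052  0.29813699 -0.95451995]]
```

View pics/w1.png

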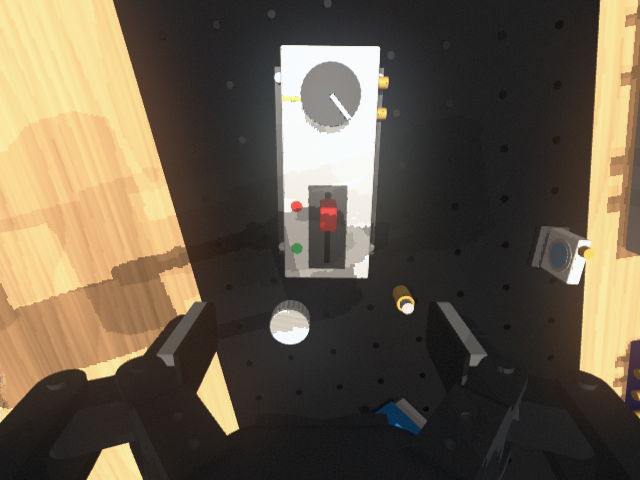

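The wrist view shows the cap at (330,93) with its white line to (348,116) and the yellow index at (291,99). The lock is at (328,215), with the red dot at (296,206) and the green dot at (297,248).

```bash
python3 - <<'E'
from h import *
import pickle
C=pickle.load(open('c1.pkl','rb')); im=C[0]
hsv=cv2.cvtColor(im,cv2.COLOR_RGB2HSV);H,S,V=[a.astype(int) for a in cv2.split(hsv)]
def sub(m,x0,x1,y0,y1):
    o=np.zeros(m.shape,np.uint8); o[y0:y1,x0:x1]=m[y0:y1,x0:x1]; return o
def rect(m):
    k=max(cv2.findContours(m,cv2.RETR_EXTERNAL,cv2.CHAIN_APPROX_NONE)[0],key=cv2.contourArea); return cv2.minAreaRect(k),k
red=((H<8)|(H>172))&(S>120)
print('V col',V[196:236,328])
m=sub(red,314,345,195,240)
for z,thr in((.095,150),):
    r,k=rect(m); print('allred',r)
    t=sub(red&(V>170),314,345,195,240); r,k=rect(t); print('top',r,onplane(C,*r[0],.095), [onplane(C,*p,.095)[:2].round(4) for p in cv2.boxPoints(r)])
for n,mm in(('rd',sub(red,285,308,198,214)),('gd',sub((H>40)&(H<85)&(S>100),285,308,238,258))):
    p=cv2.moments(mm,True); c=(p['m10']/p['m00'],p['m01']/p['m00']); print(n,c,onplane(C,*c,.057)[:2])
sil=sub((S<40)&(V>150),270,395,40,285); k=rect(cv2.morphologyEx(sil,cv2.MORPH_CLOSE,np.ones((5,5))))[1]
# head edges: outer hull on top plane
P=np.array([onplane(C,*p[0],.057)[:2] for p in k]); r=cv2.minAreaRect((P*1000).astype(np.float32)); print('head',r)
y=sub((H>20)&(H<35)&(S>100),278,302,90,108); ys=np.argwhere(y)[:,::-1]; Y=np.array([onplane(C,*p,.057)[:2] for p in ys]); print('yellow',len(ys),Y.mean(0))
cap=sub((V<140)&(S<60),295,365,58,135); cap=cv2.morphologyEx(cap,cv2.MORPH_CLOSE,np.ones((5,5)));(r,k)=rect(cap); print('cap blob',cv2.boundingRect(k))
wl=sub((V>170)&(S<60),322,354,88,122); n,l,s,c=cv2.connectedComponentsWithStats(wl); print(s,c)
save(im[30:290,250:410],'w1c.png',3)
E
```

```text
V col [ 82  83  83 118 126 126 125 127 128 129 124 175 225 242 246 247 246 197
 164 151 146 146 147 146 145 147 147 144 144 143 143 144 142 141 129  79
  57  56  59  55]
allred ((328.0, 218.5), (23.0, 16.0), 90.0)
top ((328.0, 211.0), (8.0, 16.0), 90.0) [0.54265903 0.13665659 0.095     ] [array([0.5369, 0.1409]), array([0.5494, 0.1388]), array([0.5484, 0.1324]), array([0.5359, 0.1345])]
rd (296.0659340659341, 206.03296703296704) [0.51428278 0.13706115]
gd (296.4415584415584, 248.25974025974025) [0.50717504 0.09763913]
head ((546.3779296875, 162.5589599609375), (198.14002990722656, 88.06928253173828), 79.75812530517578)
yellow 54 [0.52709198 0.22629558]
cap blob (318, 62, 42, 55)
[[     0      0    640    480 307022]
 [   330     93     24     29    178]] [[319.48733316 239.57636912]
 [341.34831461 107.7752809 ]]
```

View pics/w1c.png

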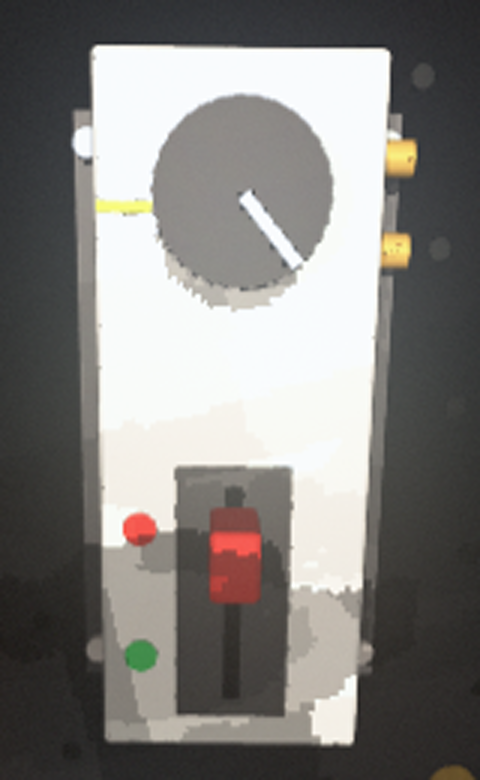

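```bash
python3 - <<'E'
from h import *
import pickle
C=pickle.load(open('c1.pkl','rb'))
f=lambda u,v,z:onplane(C,250+u/3,30+v/3,z)[:2]
print('lock',f(235,568,.095), 'len',f(235,533,.095),f(235,603,.095))
for z in(.103,.105): print('cap',f(243,191,z),'edges',f(152,191,z),f(333,191,z),f(243,94,z),f(243,288,z))
a,b=f(246,193,.105),f(297,264,.105); d=b-a; c=f(243,191,.105); d2=b-c
i=f(100,206,.057),f(150,207,.057); print('line deg',np.degrees(np.arctan2(d[1],d[0])),np.degrees(np.arctan2(d2[1],d2[0])),'index',i)
E
```

```text
lock [0.54183211 0.12988984] len [0.54335029 0.1392758 ] [0.54028335 0.12031483]
cap [0.55836155 0.22118858] edges [0.53741613 0.22470422] [0.57906888 0.2177129 ] [0.56160039 0.2414969 ] [0.55495694 0.19984084]
cap [0.55829147 0.22104141] edges [0.53750093 0.22453105] [0.57884567 0.21759143] [0.56150636 0.24119955] [0.55491204 0.19985153]
line deg -61.57580853969344 -60.780555766865135 index (array([0.52070442, 0.22728145]), array([0.53417982, 0.22476012]))
```

>>> step_arm(
  increments=[
    {"grip": 1, "delta_pos": [0.005, 0.0055, -0.03], "twist": -0.6},
    {"grip": 1, "delta_pos": [0, 0, -0.035], "twist": 0},
    {"grip": 1, "delta_pos": [0, 0, -0.035], "twist": 0},
    {"grip": 1, "delta_pos": [0, 0, -0.035], "twist": 0},
    {"grip": 1, "delta_pos": [0, 0, -0.02], "twist": 0},
    {"grip": 1, "delta_pos": [0, 0, -0.011], "twist": 0},
    {"grip": 1, "delta_pos": [0, 0, 0], "twist": 0},
  ],
  force=30,
)

```text
clock: 2.65
position: [0.5389, 0.1291, 0.0626]
ee_rot: [-0.452, -0.541, -0.455, 0.545]
contact_force: [0.1, -0.8, -0.1]
width: 0.0855
```

>>> step_arm(
  increments=[
    {"grip": 0, "delta_pos": [0, 0, 0], "twist": 0},
    {"grip": 0, "delta_pos": [0, 0, 0], "twist": 0},
    {"grip": 0, "delta_pos": [0, 0, 0], "twist": 0},
    {"grip": 0, "delta_pos": [0, 0, 0], "twist": 0},
    {"grip": 0, "delta_pos": [0, 0, 0], "twist": 0},
    {"grip": 0, "delta_pos": [0, 0, 0], "twist": 0},
    {"grip": 0, "delta_pos": [0, 0, 0], "twist": 0},
    {"grip": 0, "delta_pos": [0, 0, 0], "twist": 0},
    {"grip": 0, "delta_pos": [0, 0, 0], "twist": 0},
    {"grip": 0, "delta_pos": [0, 0, 0], "twist": 0},
  ],
)

```text
clock: 3.48
position: [0.5421, 0.131, 0.0661]
ee_rot: [0.454, 0.542, 0.454, -0.542]
contact_force: [-0.4, -0.3, 6.5]
width: 0.0135
```

>>> step_arm(
  increments=[
    {"grip": 0, "delta_pos": [0, 0, 0.001], "twist": 0},
    {"grip": 0, "delta_pos": [-0.0009, -0.0049, 0], "twist": 0},
    {"grip": 0, "delta_pos": [-0.0009, -0.0049, 0], "twist": 0},
    {"grip": 0, "delta_pos": [-0.0009, -0.0049, 0], "twist": 0},
    {"grip": 0, "delta_pos": [-0.0009, -0.0049, 0], "twist": 0},
    {"grip": 0, "delta_pos": [-0.0009, -0.0049, 0], "twist": 0},
    {"grip": 0, "delta_pos": [-0.0009, -0.0049, 0], "twist": 0},
    {"grip": 0, "delta_pos": [-0.0009, -0.0049, 0], "twist": 0},
    {"grip": 0, "delta_pos": [0, 0, 0], "twist": 0},
    {"grip": 0, "delta_pos": [0, 0, 0], "twist": 0},
  ],
)

```text
clock: 4.32
position: [0.5357, 0.0952, 0.0662]
ee_rot: [-0.455, -0.542, -0.454, 0.542]
contact_force: [5.0, -3.0, -4.7]
width: 0.0134
```

>>> step_arm(
  increments=[
    {"grip": 0, "delta_pos": [-0.0004, -0.002, 0], "twist": 0},
    {"grip": 0, "delta_pos": [-0.0004, -0.002, 0], "twist": 0},
    {"grip": 0, "delta_pos": [-0.0002, -0.001, 0], "twist": 0},
    {"grip": 0, "delta_pos": [0, 0, 0], "twist": 0},
    {"grip": 0, "delta_pos": [0, 0, 0], "twist": 0},
  ],
)

```text
clock: 4.73
position: [0.5354, 0.0938, 0.0662]
ee_rot: [0.453, 0.544, 0.454, -0.541]
contact_force: [5.6, 6.2, -7.3]
width: 0.0135
```

>>> step_arm(
  increments=[
    {"grip": 0, "delta_pos": [0.0006, -0.0015, 0], "twist": 0},
    {"grip": 0, "delta_pos": [0, -0.0015, 0], "twist": 0},
    {"grip": 0, "delta_pos": [0, 0, 0], "twist": 0},
    {"grip": 0, "delta_pos": [0, 0, 0], "twist": 0},
  ],
)

```text
clock: 5.07
position: [0.5355, 0.0936, 0.0662]
ee_rot: [0.451, 0.545, 0.455, -0.54]
contact_force: [5.0, 14.9, -7.4]
width: 0.0136
```

>>> step_arm(
  increments=[
    {"grip": 0, "delta_pos": [0, -0.0015, 0], "twist": 0},
    {"grip": 0, "delta_pos": [0, -0.0015, 0], "twist": 0},
    {"grip": 0, "delta_pos": [0, 0, 0], "twist": 0},
    {"grip": 0, "delta_pos": [0, 0, 0], "twist": 0},
  ],
)

```text
clock: 5.4
position: [0.5355, 0.0935, 0.0663]
ee_rot: [0.449, 0.547, 0.456, -0.539]
contact_force: [4.5, 22.7, -7.3]
width: 0.0134
```

>>> step_arm(
  increments=[
    {"grip": 0, "delta_pos": [0, 0.003, 0], "twist": 0},
    {"grip": 0, "delta_pos": [0, 0.0025, 0], "twist": 0},
    {"grip": 0, "delta_pos": [0, 0, 0], "twist": 0},
    {"grip": 1, "delta_pos": [0, 0, 0], "twist": 0},
    {"grip": 1, "delta_pos": [0, 0, 0], "twist": 0},
    {"grip": 1, "delta_pos": [0, 0, 0], "twist": 0},
    {"grip": 1, "delta_pos": [0, 0, 0], "twist": 0},
    {"grip": 1, "delta_pos": [0, 0, 0], "twist": 0},
    {"grip": 1, "delta_pos": [0, 0, 0], "twist": 0},
    {"grip": 1, "delta_pos": [0, 0, 0], "twist": 0},
  ],
)

```text
clock: 6.23
position: [0.5349, 0.091, 0.0664]
ee_rot: [-0.454, -0.542, -0.454, 0.542]
contact_force: [0.1, -0.1, 0.1]
width: 0.0854
```

>>> step_arm(
  increments=[
    {"grip": 1, "delta_pos": [0, 0, 0.02], "twist": 0},
    {"grip": 1, "delta_pos": [0, 0, 0.03], "twist": 0},
    {"grip": 1, "delta_pos": [0, 0, 0.04], "twist": 0},
    {"grip": 1, "delta_pos": [0, 0, 0.04], "twist": 0},
    {"grip": 1, "delta_pos": [0, 0, 0.035], "twist": 0},
    {"grip": 1, "delta_pos": [0, 0, 0], "twist": 0},
  ],
)

```text
clock: 6.73
position: [0.5392, 0.0913, 0.2393]
ee_rot: [0.457, 0.546, 0.451, -0.538]
contact_force: [0.7, 0.9, 0.4]
width: 0.0851
```

```bash
python3 - <<'E'
from h import *
import pickle
s=manip.get_state(); print(s['clock'],s['position'],s['ee_rot'],s['qpos'],s['qpos'][0]-s['qpos'][5])
C=cam('wrist');pickle.dump(C,open('c2.pkl','wb')); save(C[0][:330,200:460],'w2.png',1.8)
E
```

```text
6.7333 [0.53924838 0.09129363 0.23928357] [ 0.45736722  0.54623517  0.45082162 -0.53777527] [ 4.04892290e-02  2.20869643e-01  1.56144365e+00 -2.52751797e-05
  1.34415213e+00  2.16548626e-01] -0.17605939706784687
```

View pics/w2.png

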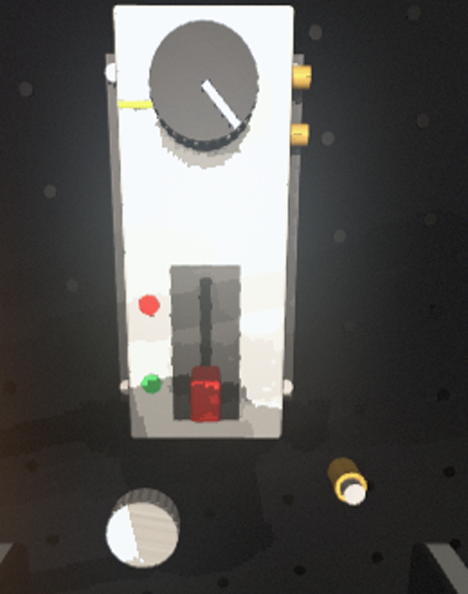

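The lock's red grip now stands beside the green dot at (205,395), at the end of its slot. The cap's line hasn't changed. I'll go above the cap and turn to a yaw of about 60°.

>>> step_arm(
  increments=[
    {"grip": 1, "delta_pos": [0.0023, 0.013, 0], "twist": 7},
    {"grip": 1, "delta_pos": [0.0023, 0.013, 0], "twist": 7},
    {"grip": 1, "delta_pos": [0.0023, 0.013, 0], "twist": 7},
    {"grip": 1, "delta_pos": [0.0023, 0.013, 0], "twist": 7},
    {"grip": 1, "delta_pos": [0.0023, 0.013, 0], "twist": 7},
    {"grip": 1, "delta_pos": [0.0023, 0.013, 0], "twist": 7},
    {"grip": 1, "delta_pos": [0.0023, 0.013, 0], "twist": 7},
    {"grip": 1, "delta_pos": [0.0023, 0.013, 0], "twist": 7},
    {"grip": 1, "delta_pos": [0.0023, 0.013, 0], "twist": 7},
    {"grip": 1, "delta_pos": [0.0023, 0.013, 0], "twist": 7},
  ],
)

```text
clock: 7.62
position: [0.5572, 0.2215, 0.2296]
ee_rot: [0.682, 0.181, 0.684, -0.182]
contact_force: [0.7, -0.2, 0.1]
width: 0.0852
```

>>> step_arm(
  increments=[
    {"grip": 1, "delta_pos": [0, 0, 0], "twist": 0},
    {"grip": 1, "delta_pos": [0, 0, 0], "twist": 0},
    {"grip": 1, "delta_pos": [0, 0, 0], "twist": 0},
    {"grip": 1, "delta_pos": [0, 0, 0], "twist": 0},
  ],
)

```text
clock: 7.95
position: [0.5576, 0.2202, 0.2309]
ee_rot: [0.682, 0.184, 0.683, -0.185]
contact_force: [-0.0, 0.4, -0.6]
width: 0.0854
```

```bash
python3 - <<'E'
from h import *
s=manip.get_state(); print(s['clock'],s['position'],s['qpos'],np.degrees(s['qpos'][0]-s['qpos'][5]))
E
```

```text
7.95 [0.55764041 0.22023402 0.23085189] [ 2.60395093e-01  3.13817929e-01  1.45084436e+00 -4.52405814e-04
  1.37806984e+00 -7.82881656e-01] 59.77535455687776
```

Position is good. I'll descend 0.158 m to a TCP height of about 0.073 and close.

>>> step_arm(
  increments=[
    {"grip": 1, "delta_pos": [0, 0, -0.035], "twist": 0},
    {"grip": 1, "delta_pos": [0, 0, -0.035], "twist": 0},
    {"grip": 1, "delta_pos": [0, 0, -0.035], "twist": 0},
    {"grip": 1, "delta_pos": [0, 0, -0.025], "twist": 0},
    {"grip": 1, "delta_pos": [0, 0, -0.018], "twist": 0},
    {"grip": 1, "delta_pos": [0, 0, -0.01], "twist": 0},
    {"grip": 1, "delta_pos": [0, 0, 0], "twist": 0},
    {"grip": 1, "delta_pos": [0, 0, 0], "twist": 0},
  ],
  force=50,
)

```text
clock: 8.62
position: [0.5584, 0.2208, 0.0737]
ee_rot: [0.683, 0.184, 0.683, -0.184]
contact_force: [-0.3, -0.7, 0.2]
width: 0.0854
```

>>> step_arm(
  increments=[
    {"grip": 0, "delta_pos": [0, 0, 0], "twist": 0},
    {"grip": 0, "delta_pos": [0, 0, 0], "twist": 0},
    {"grip": 0, "delta_pos": [0, 0, 0], "twist": 0},
    {"grip": 0, "delta_pos": [0, 0, 0], "twist": 0},
    {"grip": 0, "delta_pos": [0, 0, 0], "twist": 0},
    {"grip": 0, "delta_pos": [0, 0, 0], "twist": 0},
    {"grip": 0, "delta_pos": [0, 0, 0], "twist": 0},
    {"grip": 0, "delta_pos": [0, 0, 0], "twist": 0},
  ],
)

```text
clock: 9.28
position: [0.5578, 0.2199, 0.0749]
ee_rot: [0.683, 0.183, 0.683, -0.184]
contact_force: [-2.0, -4.1, 6.2]
width: 0.0407
```

```bash
cat > st.py <<'E'
from h import *
s=manip.get_state(); print(s['clock'],s['position'],'q6',s['qpos'][5],'yaw',np.degrees(s['qpos'][0]-s['qpos'][5]),'F',s['contact_force'],'M',s['moment'],'t6',s['effort'][5],s['width'])
E
python3 st.py
```

```text
9.2833 [0.55782809 0.21991394 0.07492297] q6 -0.7843805522616173 yaw 59.886864607985416 F [-2.01278293 -4.07122518  6.16921391] M [-0.59881683  0.2845066  -0.02854905] t6 0.026385372038930655 0.040712358835317056
```

>>> step_arm(
  increments=[
    {"grip": 0, "delta_pos": [0, 0, -8e-05], "twist": -5},
    {"grip": 0, "delta_pos": [0, 0, -7e-05], "twist": -5},
    {"grip": 0, "delta_pos": [0, 0, -7e-05], "twist": -5},
    {"grip": 0, "delta_pos": [0, 0, -7e-05], "twist": -5},
    {"grip": 0, "delta_pos": [0, 0, -7e-05], "twist": -5},
    {"grip": 0, "delta_pos": [0, 0, -7e-05], "twist": -5},
    {"grip": 0, "delta_pos": [0, 0, -7e-05], "twist": -5},
    {"grip": 0, "delta_pos": [0, 0, -7e-05], "twist": -5},
    {"grip": 0, "delta_pos": [0, 0, -7e-05], "twist": -5},
    {"grip": 0, "delta_pos": [0, 0, -7e-05], "twist": -5},
  ],
)

```text
clock: 10.12
position: [0.558, 0.22, 0.0742]
ee_rot: [0.541, 0.455, 0.54, -0.456]
contact_force: [-1.7, -3.9, 6.5]
width: 0.0409
```

```bash
python3 st.py
```

```text
10.1167 [0.55797    0.21998585 0.07420901] q6 0.09262198386218001 yaw 9.642823397820294 F [-1.66194978 -3.88503736  6.54837736] M [-0.56375606  0.27582115  0.09260636] t6 -0.7977630011737347 0.04088528841257622
```

>>> step_arm(
  increments=[
    {"grip": 0, "delta_pos": [0, 0, -8e-05], "twist": -5},
    {"grip": 0, "delta_pos": [0, 0, -7e-05], "twist": -5},
    {"grip": 0, "delta_pos": [0, 0, -7e-05], "twist": -5},
    {"grip": 0, "delta_pos": [0, 0, -7e-05], "twist": -5},
    {"grip": 0, "delta_pos": [0, 0, -7e-05], "twist": -5},
    {"grip": 0, "delta_pos": [0, 0, -7e-05], "twist": -5},
    {"grip": 0, "delta_pos": [0, 0, -7e-05], "twist": -5},
    {"grip": 0, "delta_pos": [0, 0, -7e-05], "twist": -5},
    {"grip": 0, "delta_pos": [0, 0, -7e-05], "twist": -5},
    {"grip": 0, "delta_pos": [0, 0, -7e-05], "twist": -5},
  ],
)

```text
clock: 10.95
position: [0.5581, 0.22, 0.0735]
ee_rot: [0.298, 0.642, 0.296, -0.642]
contact_force: [-2.1, -4.3, 6.0]
width: 0.0411
```

```bash
python3 st.py
```

```text
10.95 [0.55812835 0.21997939 0.07351845] q6 0.9653453174659851 yaw -40.358059787318226 F [-2.13704431 -4.32220375  5.99352459] M [-0.67122043  0.27978625  0.01579275] t6 -0.7967165485024452 0.04107672562117355
```

>>> step_arm(
  increments=[
    {"grip": 0, "delta_pos": [0, 0, -5e-05], "twist": -4},
    {"grip": 0, "delta_pos": [0, 0, -5e-05], "twist": -4},
    {"grip": 0, "delta_pos": [0, 0, -5e-05], "twist": -4},
    {"grip": 0, "delta_pos": [0, 0, -5e-05], "twist": -4},
    {"grip": 0, "delta_pos": [0, 0, -5e-05], "twist": -4},
    {"grip": 0, "delta_pos": [0, 0, -3e-05], "twist": -2},
    {"grip": 0, "delta_pos": [0, 0, -3e-05], "twist": -2},
    {"grip": 0, "delta_pos": [0, 0, 0], "twist": 0},
  ],
)

```text
clock: 11.62
position: [0.5582, 0.2199, 0.0732]
ee_rot: [0.159, 0.689, 0.158, -0.689]
contact_force: [-1.8, -4.5, 6.1]
width: 0.0405
```

```bash
python3 st.py
```

```text
11.6167 [0.55817354 0.21991727 0.07319671] q6 1.3813422137234164 yaw -64.19661774695803 F [-1.8171304  -4.50915986  6.06306785] M [-0.65999654  0.26672171 -0.04134293] t6 0.14442438259720802 0.040505968419339435
```

>>> step_arm(
  increments=[
    {"grip": 0, "delta_pos": [0, 0, -1e-05], "twist": -1},
    {"grip": 0, "delta_pos": [0, 0, -1e-05], "twist": -1},
    {"grip": 0, "delta_pos": [0, 0, -1e-05], "twist": -1},
    {"grip": 0, "delta_pos": [0, 0, -1e-05], "twist": -1},
    {"grip": 0, "delta_pos": [0, 0, 0], "twist": 0},
  ],
)

```text
clock: 12.03
position: [0.5582, 0.2199, 0.0731]
ee_rot: [0.135, 0.694, 0.134, -0.694]
contact_force: [-1.4, -3.3, 6.9]
width: 0.0409
```

```bash
python3 st.py
```

```text
12.0333 [0.55818935 0.21989115 0.07314295] q6 1.450486578174823 yaw -68.15987306545499 F [-1.37533571 -3.31490054  6.91923553] M [-0.61372733  0.27429687 -0.01011301] t6 0.07481375942006707 0.040864877015136976
```

>>> step_arm(
  increments=[
    {"grip": 0, "delta_pos": [0, 0, -1e-05], "twist": -1},
    {"grip": 0, "delta_pos": [0, 0, -1e-05], "twist": -1},
    {"grip": 0, "delta_pos": [0, 0, -1e-05], "twist": -1},
    {"grip": 0, "delta_pos": [0, 0, 0], "twist": 0},
  ],
)

```text
clock: 12.37
position: [0.5582, 0.2198, 0.0731]
ee_rot: [0.118, 0.698, 0.116, -0.697]
contact_force: [-1.5, -2.9, 5.0]
width: 0.0406
```

```bash
python3 st.py
```

```text
12.3667 [0.55818957 0.21983586 0.07310451] q6 1.5021009713857394 yaw -71.11453866924643 F [-1.54086753 -2.92309434  4.97380117] M [-0.61854955  0.26510545  0.27558722] t6 0.3795185498893261 0.040611541407976945
```

>>> step_arm(
  increments=[
    {"grip": 0, "delta_pos": [0, 0, -1e-05], "twist": -1},
    {"grip": 0, "delta_pos": [0, 0, -1e-05], "twist": -1},
    {"grip": 0, "delta_pos": [0, 0, -1e-05], "twist": -1},
    {"grip": 0, "delta_pos": [0, 0, 0], "twist": 0},
  ],
)

```text
clock: 12.7
position: [0.5586, 0.22, 0.0731]
ee_rot: [0.1, 0.701, 0.098, -0.699]
contact_force: [-0.6, -4.9, 5.5]
width: 0.0407
```

```bash
python3 - <<'E'
exec(open('st.py').read())
C=cam('wrist'); import pickle; pickle.dump(C,open('c3.pkl','wb')); save(C[0],'w3.png',1.2)
E
```

```text
12.7 [0.55862969 0.21998161 0.07307942] q6 1.5523285573083498 yaw -73.96546843866564 F [-0.57933308 -4.93421205  5.4968258 ] M [-0.6029781   0.15326382  1.18585494] t6 1.3534993305802345 0.040670187228888134
```

View pics/w3.png

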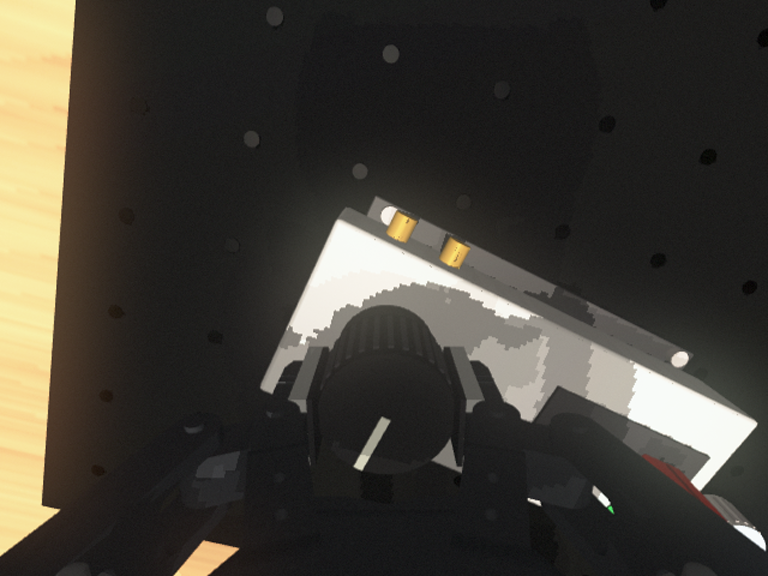

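```bash
python3 - <<'E'
from h import *
import pickle
C=pickle.load(open('c3.pkl','rb')); im=C[0]
g=im[330:405,280:345].min(2); m=(g>95).astype(np.uint8)
n,l,s,c=cv2.connectedComponentsWithStats(m); print(s[1:],c[1:])
for i in range(1,n):
    if s[i,4]<40: continue
    p=np.argwhere(l==i)[:,::-1]+[280,330]
    Q=np.array([onplane(C,*q,.103)[:2] for q in p]); mu=Q.mean(0); u=np.linalg.svd(Q-mu)[2][0]; e=(Q-mu)@u
    print(mu,np.degrees(np.arctan2(u[1],u[0])),np.ptp(e), mu+u*e.min(),mu+u*e.max())
E
```

```text
[[ 15  17  30  45 391]] [[29.40664962 39.47570332]]
[0.54715449 0.2226879 ] 169.7734808618698 0.02048672177904423 [0.55712718 0.22088876] [0.53696592 0.22452598]
```

The moment rose to 1.19 N m, and the cap's line is at 169.8° against the index's 169.9°, so the cap has bottomed out. I'll pause, then back off most of the quarter turn.

>>> step_arm(
  increments=[
    {"grip": 0, "delta_pos": [0, 0, 0], "twist": 0},
    {"grip": 0, "delta_pos": [0, 0, 0], "twist": 0},
    {"grip": 0, "delta_pos": [0, 0, 0], "twist": 0},
    {"grip": 0, "delta_pos": [0, 0, 0], "twist": 0},
    {"grip": 0, "delta_pos": [0, 0, 0], "twist": 0},
    {"grip": 0, "delta_pos": [0, 0, 0], "twist": 0},
    {"grip": 0, "delta_pos": [0, 0, 0], "twist": 0},
    {"grip": 0, "delta_pos": [0, 0, 0], "twist": 0},
  ],
)

```text
clock: 13.42
position: [0.5586, 0.22, 0.0731]
ee_rot: [0.101, 0.701, 0.098, -0.699]
contact_force: [-1.2, -3.3, 7.0]
width: 0.0405
```

```bash
python3 st.py
```

```text
13.4167 [0.55864206 0.21996104 0.07308821] q6 1.5518873967100728 yaw -73.94200229929022 F [-1.19330218 -3.26276687  6.96189606] M [-0.59873833  0.08161645  1.19461499] t6 1.2157867848873138 0.04049639615040165
```

>>> step_arm(
  increments=[
    {"grip": 0, "delta_pos": [0, 0, 0], "twist": 2},
    {"grip": 0, "delta_pos": [0, 0, 5e-05], "twist": 5},
    {"grip": 0, "delta_pos": [0, 0, 8e-05], "twist": 6},
    {"grip": 0, "delta_pos": [0, 0, 8e-05], "twist": 6},
    {"grip": 0, "delta_pos": [0, 0, 8e-05], "twist": 6},
    {"grip": 0, "delta_pos": [0, 0, 8e-05], "twist": 6},
    {"grip": 0, "delta_pos": [0, 0, 8e-05], "twist": 6},
    {"grip": 0, "delta_pos": [0, 0, 8e-05], "twist": 6},
    {"grip": 0, "delta_pos": [0, 0, 8e-05], "twist": 6},
  ],
)

```text
clock: 14.17
position: [0.5583, 0.2204, 0.0737]
ee_rot: [0.381, 0.596, 0.38, -0.596]
contact_force: [-1.5, -4.5, 7.9]
width: 0.041
```

>>> step_arm(
  increments=[
    {"grip": 0, "delta_pos": [0, 0, 8e-05], "twist": 6},
    {"grip": 0, "delta_pos": [0, 0, 8e-05], "twist": 6},
    {"grip": 0, "delta_pos": [0, 0, 8e-05], "twist": 6},
    {"grip": 0, "delta_pos": [0, 0, 8e-05], "twist": 6},
    {"grip": 0, "delta_pos": [0, 0, 8e-05], "twist": 6},
    {"grip": 0, "delta_pos": [0, 0, 8e-05], "twist": 6},
    {"grip": 0, "delta_pos": [0, 0, 0], "twist": 0},
    {"grip": 0, "delta_pos": [0, 0, 0], "twist": 0},
    {"grip": 0, "delta_pos": [0, 0, 0], "twist": 0},
  ],
)

```text
clock: 14.92
position: [0.5579, 0.2205, 0.0742]
ee_rot: [0.546, 0.45, 0.545, -0.45]
contact_force: [-2.1, -3.8, 7.3]
width: 0.0406
```

```bash
python3 - <<'E'
exec(open('st.py').read())
C=cam('wrist'); import pickle; pickle.dump(C,open('c4.pkl','wb')); save(C[0],'w4.png',1.2)
E
```

```text
14.9167 [0.5578911  0.22047912 0.07421845] q6 0.07139235272843253 yaw 10.870880714791722 F [-2.08374001 -3.76479115  7.25503853] M [-0.4944322   0.38140456  0.0179073 ] t6 0.04877898842096329 0.04059373007854013
```

View pics/w4.png

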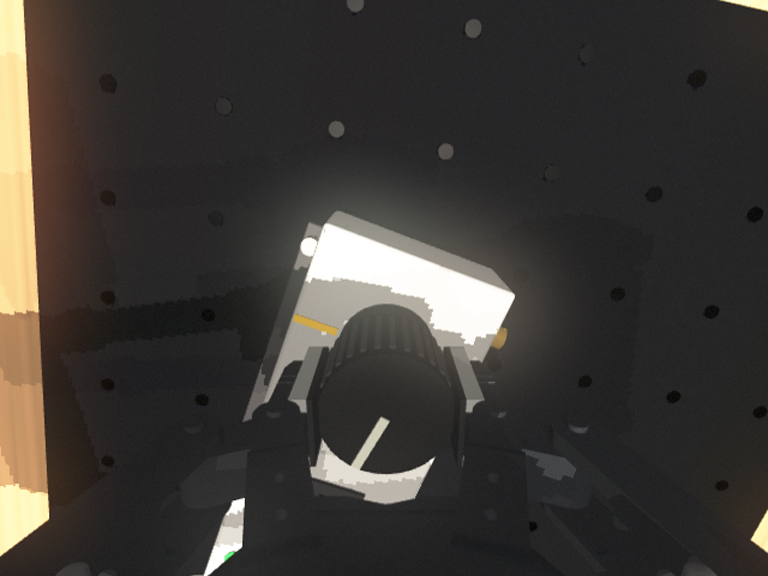

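The wrist view shows the line still rigid in the jaws, running from (385,418) to (353,467), with the yellow index now at (315,324). I'll measure both.

```bash
cat > line.py <<'E'
from h import *
def fit(C,m,x0,y0,z,mina):
    n,l,s,c=cv2.connectedComponentsWithStats(m.astype(np.uint8))
    for i in range(1,n):
        if s[i,4]<mina: continue
        p=np.argwhere(l==i)[:,::-1]+[x0,y0]
        Q=np.array([onplane(C,*q,z)[:2] for q in p]); mu=Q.mean(0); u=np.linalg.svd(Q-mu)[2][0]; e=(Q-mu)@u
        print(s[i,4],mu.round(4),'deg',np.degrees(np.arctan2(u[1],u[0])).round(2),np.ptp(e).round(4))
def run(C,zt):
    im=C[0]
    m=im[340:392,280:345].min(2)>95; mm=m&(np.add.outer(np.arange(52)*0,np.arange(65))>=0)
    # keep inside the cap top: circle of 19 mm about the tool axis
    ctr=C[4]
    for (r,c) in np.argwhere(mm):
        if np.hypot(*(onplane(C,280+c,340+r,zt)[:2]-ctr))>.0185: mm[r,c]=False
    fit(C,mm,280,340,zt,40)
    h=cv2.cvtColor(im,cv2.COLOR_RGB2HSV)[:310]; fit(C,(h[...,0]>15)&(h[...,0]<32)&(h[...,1]>150)&(h[...,2]>120)&(np.arange(640)[None]>200)&(np.arange(640)[None]<300)&(np.arange(310)[:,None]>240),0,0,.057,40)
E
python3 - <<'E'
import pickle
from line import *
cc=np.array([.558,.2207])
C=pickle.load(open('c3.pkl','rb'))+(cc,); run(C,.103)
C=pickle.load(open('c4.pkl','rb'))+(cc,); run(C,.1042)
E
```

```text
Traceback (most recent call last):
  File "line.py", line 15, in run
    if np.hypot(*(onplane(C,280+c,340+r,zt)[:2]-ctr))>.0185: mm[r,c]=False
                  ~~~~~~~^^^^^^^^^^^^^^^^^^
  File "h.py", line 13, in onplane
    _,K,Rc,c=C; r=Rc@np.linalg.inv(K)@np.array([u,v,1.]); return c+r*(z-c[2])/r[2]
    ^^^^^^^^
ValueError: too many values to unpack (expected 4)
```

```bash
sed -i 's/_,K,Rc,c=C;/_,K,Rc,c=C[:4];/' h.py; python3 - <<'E'
import pickle
from line import *
cc=np.array([.558,.2207])
C=pickle.load(open('c3.pkl','rb'))+(cc,); run(C,.103)
C=pickle.load(open('c4.pkl','rb'))+(cc,); run(C,.1042)
E
```

```text
337 [0.5486 0.2224] deg 169.68 0.0175
361 [0.5552 0.2118] deg -107.33 0.0179
198 [0.528  0.2259] deg -9.95 0.0175
```

>>> step_arm(
  increments=[
    {"grip": 0, "delta_pos": [0, 0, 5e-05], "twist": 3.6},
    {"grip": 0, "delta_pos": [0, 0, 5e-05], "twist": 3.6},
    {"grip": 0, "delta_pos": [0, 0, 0], "twist": 0},
    {"grip": 0, "delta_pos": [0, 0, 0], "twist": 0},
    {"grip": 0, "delta_pos": [0, 0, 0], "twist": 0},
    {"grip": 0, "delta_pos": [0, 0, 0], "twist": 0},
  ],
)

```text
clock: 15.47
position: [0.5578, 0.2205, 0.0743]
ee_rot: [0.573, 0.415, 0.572, -0.415]
contact_force: [-1.7, -2.9, 7.2]
width: 0.0405
```

```bash
python3 - <<'E'
from line import *
exec(open('st.py').read())
C=cam('wrist')+(np.array([.558,.2207]),); run(C,.1043); T=cam('top')
import pickle; pickle.dump((C,T),open('c5.pkl','wb')); save(T[0][140:320,150:460],'top5.png',2.5)
E
```

```text
15.4667 [0.5577741  0.22046827 0.07427812] q6 -0.05431973330091523 yaw 18.07542789017535 F [-1.70773092 -2.92981378  7.23860494] M [-0.46525097  0.37106293  0.06094503] t6 0.05111077451147139 0.04051346389945008
360 [0.5563 0.2115] deg -100.12 0.0179
202 [0.528  0.2259] deg -10.07 0.0176
```

View pics/top5.png

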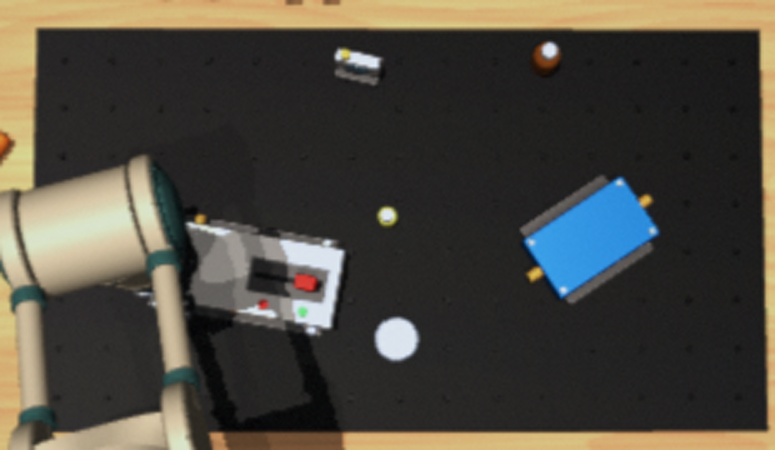

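The line is 89.95° from the index, the lock is at its green dot (305,283), and the retainer and terminator are where they were. I'll hand it in.

```bash
python3 -c "
from rig import manip
print(manip.get_state()['qd'].round(4)); print(manip.sign_off())"
```

```text
[ 0.0001  0.0002  0.0022  0.0008 -0.0003 -0.0004]
the job is handed in; nothing more can be done
None
```

The job is done and handed in at about 15.5 s, with the cap still gripped at 50 N and the arm at rest.

- **Lock:** I slid the transport lock onto its end stop. It stopped moving while the push rose to about 23 N, and the last top view shows it beside the green dot.
- **Cap tightening:** I turned the cap clockwise until the moment rose to 1.2 N m. Its white line was then at 169.7°, against 169.9–170° for the yellow index line. I held it there for about 0.7 s.
- **Backing off:** I backed the cap off to 90.0° from the index, measured in the wrist picture. Counted from its measured bottomed position it is 90.2°.
- **Grip slip or give:** The tool turned 92.0° for the cap's roughly 90°, because the grip gave or slipped slightly at the stop. I set the final angle by the cap's line, not by the wrist angle.
- **Bystanders:** In the last top view, the objects on the breadboard look unmoved. That picture did not cover the tape and puck and shows only the edge of the screwdriver, so I did not recheck those three. The arm never went down near them.

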